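# Two-key start of a plate sealer

### The arm

A 6-joint arm with a two-finger parallel gripper is mounted at the origin on the work surface. World frame = base frame: x ahead of the robot, y to its left, z up, the work surface at z = 0. Lengths are in m, angles in rad, forces in N, time in s.
With the tool pointing down it reaches from about 0.325 to 0.775 m from the base axis. Payload 5.5 kg.
Tool frame: the origin (TCP) lies midway between the tips of the shut fingers; the grasp point (between the pads) lies 19 mm behind it; z points along the fingers, y is the line along which they close (so a half turn about z gives the same grasp; the last joint's range is limited). The gripper opens to 88 mm and grips with 3 to 60 N. Pads are 20 mm wide; open, the fingers measure 115 mm over their backs; the gripper's body (75 mm by 178 mm) begins 61 mm behind the grasp point.
Start: joints at [1.234, 0.091, 1.231, -0, 1.82, -0.057], TCP at [0.166, 0.577, 0.223] pointing down, gripper open.
Joint ranges: [-2.87, 2.87], [-0.86, 2.18], [0.17, 2.46], [-1.51, 4.65], [0.06, 2.69], [-2.65, 2.65]. Speed limits (rad/s): [2.57, 2.57, 3.01, 3.14, 3.14, 3.14].

### API

Orientations are given as a 3x3 rotation matrix whose columns are the frame's x, y, z axes.
In Python, from rig import read_state, snapshot, camera_model, sign_off, search_frame, regions_of, pinpoint gives the robot as it stands.
- The arm moves only by the shell command python3 -m inch 'ROWS'. ROWS is a JSON object of lists of equal length, an entry for each row: "delta_pos": the shift along the tool's x, y, z in mm, a list of three; "twist": the turn, a rotation vector about the tool's x, y, z in degrees, a list of three; "fingers": the opening, from -1 (shut) to 1 (fully open). A call has 1 to 20 rows; each row shifts and turns the commanded pose from where the row before left it, along the tool's axes as they then stand; what a row does not reach is not made up. A row lasts 1/10 s, in which the tool goes at most 50 mm and 8.59 degrees, less where a joint would pass 70% of its speed; a pose out of reach is approached as far as the arm can. A call with a gripper value outside its range is refused whole. The fingers move at their own pace and stop on an object; the grip force is fixed at half the most. Time passes only in rows, so rows that do not move let the fingers close. It gives the time, the measured TCP pose, the force, the opening and the grip force at its end, in the units of the state.
- read_state(): the state, without advancing time (a new reading comes with each control period).
- snapshot(name): name is "scene" or "side" or "wrist"; returns the picture (420x560x3 uint8, red, green, blue); there is no depth.
- camera_model(name): a dict with "fx", "fy", "cx", "cy" (pixels), "R" (3x3) and "t" (3): a world point X has camera coordinates R X + t. Camera axes: x right, y down, z forward; pixel columns grow to the right and rows downward; lengths in m; the calibration is good to about 2 mm. A picture is of the moment at which its call begins: read the wrist's pose just before it. camera_model takes no time and is no camera call; for the wrist camera it gives the pose at the moment of the call.
- sign_off(): hands the job in; it is judged then, once.
Trained networks look in the newest picture that a camera, given by its name, has taken for a name from the list of things; names that differ only in an ending like _2 or _b are one class to them, and where a whole thing is asked for, a point or a joint stands for the part that bears it (a point fixed in the world has none). Each returns a list of dicts, best first, with "conf" (0 to 1); they miss things now and then, are a little off and sometimes report something else, mostly with a low value. They report only what shows in the picture. A call takes as long as a camera call.
- search_frame(name, camera): "bbox" ([left, top, right, bottom] in pixels, round what is visible of it).
- regions_of(name, camera): "mask" (420x560 bool, what is visible of it) and "bbox" ([left, top, right, bottom] in pixels, round what is visible of it).
- pinpoint(name, camera): "pixel" ([column, row] in pixels: a listed point, or the origin of a listed thing).
The state is a dict: "time": time; "joints": joint angles; "qd": joint speeds; "effort": joint torques, N m; "tool_pos": TCP position; "tool_rot": TCP orientation; "ft_force": force on the tool from outside, world axes, zero at the start; "wrist_torque": the same for the moment, N m; "width": opening from 0.0 (shut) to 1.0 (fully open); "grasp_force": force on a finger pad.
Only numpy, scipy, OpenCV 4.12 (cv2) and the standard library are available. Lean on these libraries where they do the work, as an engineer would, in place of code of your own. Each camera call takes 0.05 s, during which the arm holds its last target. There are 200 camera calls.

### The job

Start the plate sealer: with the fingertips push its blue plate carrier all the way in under the press, then put one fingertip on each of the two green keys of the yellow start pod, press both fully down together, never one alone, and keep both down for a good three seconds before letting go. Do not press a green key before the carrier is in, leave the red stop key unpressed and the loose things on the bench where they are; nothing is to be pinched or lifted.

Things in the scene. Friction and masses are not known exactly. Their poses are not given: they have to be found in the camera images.
- sealer: Fixed benchtop microplate sealer. Origin: on the table, midway across the deck, 220 mm behind the deck's front edge; its x points inwards (the way the carrier is pushed), z up. Grey deck 400 x 150 mm from x = -220 to +180 mm, top 30 mm above the table. White press housing with a 122 mm high top covers x = -20 to +180 mm. Low steel rails, top 38 mm above the table, lie on the deck at y = +-60 mm (8 mm wide); between them the deck before the carrier is free.
- carrier_front (a point): Centre of the upright flat front face (100 mm wide, from 30 to 64 mm above the table) of the blue plate carrier, a solid block 200 mm long that slides on the deck along the sealer's x. Its front stands at x = -90 mm of the sealer when fully in. A white 24-well plate is fixed in it behind this face, starting 70 mm back, 10 mm higher than the block. Axes parallel to the sealer's.
- carrier (a joint): How far (m) the plate carrier stands out: 0 fully in at its stop, up to 0.10 fully out towards the sealer's -x. It slides with about 2 N of friction and stays where it is left.
- pod: Fixed yellow start pod, 120 (x) x 140 (y) x 45 mm high. Origin: centre of its underside, z up. Its two green keys lie at x = -20 mm, y = +30 mm (left) and y = -30 mm (right); the red stop key at x = +35 mm, y = 0. Each key sits in a black collar 12 mm high, radius 8 mm more than the key's. Pod and tip box may change sides of the sealer.
- key_left_top (a point): Centre of the top of the left green key, a round key of 28 mm diameter; 67 mm above the table when up. It stands 10 mm above its black collar and goes straight down 6 mm. The two green keys' centres are 60 mm apart.
- key_right_top (a point): Centre of the top of the right green key; same size and height as the left one.
- key_left (a joint): Left green key: 0 up, 0.006 m fully down. Springs back. It starts to move at about 1.5 N and is fully down at 5 N (both keys together: 10 N).
- key_right (a joint): Right green key: as the left one.
- stop_key_top (a point): Centre of the top of the red stop key, 20 mm diameter, 67 mm above the table; not to be pressed.
- stop_key (a joint): Red stop key: 0 up, 0.006 m fully down.
- tip_box: Loose blue pipette-tip box with a pale lid, 117 x 82 x 63 mm; origin at the centre of its underside. A bystander.
- amber_jar: Loose amber jar, 48 mm diameter, 85 mm high; origin at the centre of its underside. A bystander.
- screwdriver: Loose yellow-handled screwdriver, 160 mm long, lying; origin at about the middle of its length. A bystander.

How it is judged:
On the way, in this order (a step that is already met when the one before it is completed fails the run):
1. the plate carrier is fully in (value of joint carrier below 0.005 m and value of joint each of key_left, key_right below 0.002 m), for 0.2 s.
2. both green keys are held down together for two seconds, the carrier in (value of joint each of key_left, key_right above 0.0045 m and value of joint carrier below 0.006 m), for 2 s.
At the end, for the whole second after the job is handed in: The plate carrier is in (within 6 mm of its stop), both green keys and the red key are up again (within 1 mm), and the tip box, jar and screwdriver lie within 15 mm of where they were (value of joint carrier below 0.006 m and value of joint each of key_left, key_right, stop_key below 0.001 m and distance of each of tip_box, amber_jar, screwdriver from where it was at the start of the episode below 0.015 m); the robot touches nothing.
It fails at once if a green key is pressed (over 3 mm) while the carrier is still out (over 12 mm) (value of joint carrier above 0.012 m and value of joint any of key_left, key_right above 0.003 m).
It fails at once if one green key is down (over 4.5 mm) while the other is up (under 1 mm) ((value of joint key_left above 0.0045 m and value of joint key_right below 0.001 m) or (value of joint key_right above 0.0045 m and value of joint key_left below 0.001 m)).
It fails at once if the red stop key is pressed (over 2 mm) (value of joint stop_key above 0.002 m).
It fails at once if the tip box, jar or screwdriver is shifted or lifted by more than 20 mm (distance of any of tip_box, amber_jar, screwdriver from where it was at the start of the episode above 0.02 m).
It also fails if it takes over 53 s, if anything falls off the work surface, if the arm or the gripper's body presses on something with over 40 N, if the wrist force passes 120 N, or if a joint passes its speed limit or range.

## Working session

There is one attempt and no reset: what is moved stays moved. The work goes in short steps, Python scripts to look and compute and a shell command to move; the robot and the scene stay as the last step left them, time stands still between calls to the robot, and variables do not carry over. Pictures are saved under pics/ and viewed, at most 10 in all, crops included, and the job is handed in when it is done.

```bash
mkdir -p pics; cat > h.py <<'E'
import numpy as np, cv2
from rig import *
def ray(cam,px,z):
    m=camera_model(cam);R=np.array(m["R"]);t=np.array(m["t"])
    d=R.T@np.array([(px[0]-m["cx"])/m["fx"],(px[1]-m["cy"])/m["fy"],1]);c=-R.T@t
    return c+d*(z-c[2])/d[2]
def tri(obs):
    A=[];b=[]
    for cam,px in obs:
        m=camera_model(cam);R=np.array(m["R"]);t=np.array(m["t"])
        d=R.T@np.array([(px[0]-m["cx"])/m["fx"],(px[1]-m["cy"])/m["fy"],1]);d/=np.linalg.norm(d);c=-R.T@t
        P=np.eye(3)-np.outer(d,d);A.append(P);b.append(P@c)
    return np.linalg.lstsq(np.vstack(A),np.hstack(b),rcond=None)[0]
E
cat > a.py <<'E'
from h import *
np.set_printoptions(precision=4,suppress=True)
s=read_state();print(s["time"],s["tool_pos"],s["tool_rot"],s["width"])
for c in ["scene","side"]:
    im=snapshot(c);cv2.imwrite(f"pics/{c}0.png",im[:,:,::-1])
Z=dict(sealer=0,carrier_front=.047,pod=0,key_left_top=.067,key_right_top=.067,stop_key_top=.067,tip_box=0,amber_jar=0,screwdriver=.01)
for n,z in Z.items():
    o=[]
    for c in ["scene","side"]:
        r=pinpoint(n,c)
        if r: o.append((c,r[0]["pixel"]));print(n,c,[(round(q["conf"],2),np.array(q["pixel"])) for q in r[:2]],ray(c,r[0]["pixel"],z))
    if len(o)==2: print("   tri",tri(o))
print(read_state()["time"])
E
python3 a.py
```

```text
0.0 [0.1656 0.5764 0.2215] [[-0.9611  0.2762 -0.0006]
 [ 0.2762  0.9611 -0.0018]
 [ 0.0001 -0.0019 -1.    ]] 0.9996804347387336
sealer scene [(0.82, array([302.2, 250.4]))] [0.6584 0.0078 0.    ]
sealer side [(0.67, array([320.2, 229.1]))] [ 0.6514  0.0048 -0.    ]
   tri [ 0.6537  0.0112 -0.0066]
carrier_front scene [(0.84, array([275.2, 195.9])), (0.24, array([352.3, 158.7]))] [0.4972 0.0245 0.047 ]
carrier_front side [(0.74, array([398.8, 319.3])), (0.61, array([254.3, 217.2]))] [ 0.7171 -0.3222  0.047 ]
   tri [ 0.6921 -0.2059  0.1519]
pod scene [(0.97, array([341.9, 167. ]))] [0.444  0.2878 0.    ]
pod side [(0.72, array([221.7, 168.4]))] [0.4495 0.2963 0.    ]
   tri [0.449 0.284 0.007]
key_left_top scene [(0.41, array([350.2, 142. ]))] [0.4251 0.3242 0.067 ]
key_left_top side [(0.4, array([212.2, 144.1]))] [0.4308 0.3196 0.067 ]
   tri [0.4302 0.3189 0.0697]
key_right_top scene [(0.47, array([329.3, 149.8]))] [0.4251 0.248  0.067 ]
key_right_top side [(0.57, array([214.6, 157.1]))] [0.43  0.258 0.067]
   tri [0.4298 0.245  0.0736]
stop_key_top scene [(0.61, array([176.7, 243.2])), (0.43, array([353.3, 159.2]))] [ 0.5393 -0.2589  0.067 ]
stop_key_top side [(0.57, array([234.5, 149.8])), (0.27, array([252.4, 218.5]))] [0.4858 0.2814 0.067 ]
   tri [ 0.5301 -0.1967  0.2499]
tip_box scene [(0.66, array([176.6, 242.4]))] [ 0.4753 -0.2486  0.    ]
tip_box side [(0.79, array([271.4, 325.6]))] [ 0.4795 -0.2517  0.    ]
   tri [ 0.4785 -0.2505  0.0016]
amber_jar scene [(0.88, array([404.9, 224.3])), (0.63, array([331.9, 149.4]))] [0.7217 0.2868 0.    ]
amber_jar side [(0.96, array([321. , 155.9]))] [0.7349 0.3019 0.    ]
   tri [0.7285 0.2778 0.0146]
screwdriver scene [(0.88, array([202.9, 333.3]))] [ 0.7462 -0.29    0.01  ]
screwdriver side [(0.7, array([399.1, 317.8]))] [ 0.7354 -0.2931  0.01  ]
   tri [ 0.74   -0.288   0.0008]
1.0
```

```bash
python3 -c "
import cv2,numpy as np
a=cv2.imread('pics/scene0.png');b=cv2.imread('pics/side0.png')
cv2.imwrite('pics/both0.png',cv2.resize(np.vstack([a,b]),(400,600)))"
```

```text
(no output)
```

View pics/scene0.png

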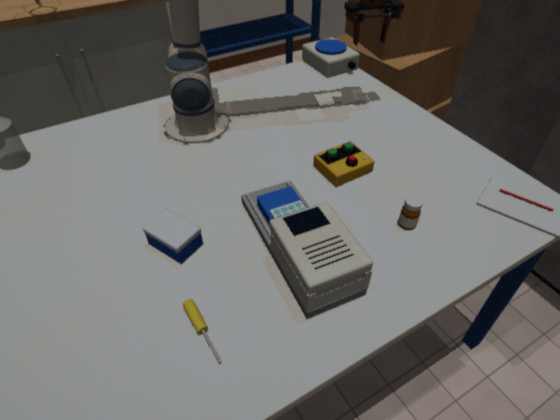

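View pics/side0.png

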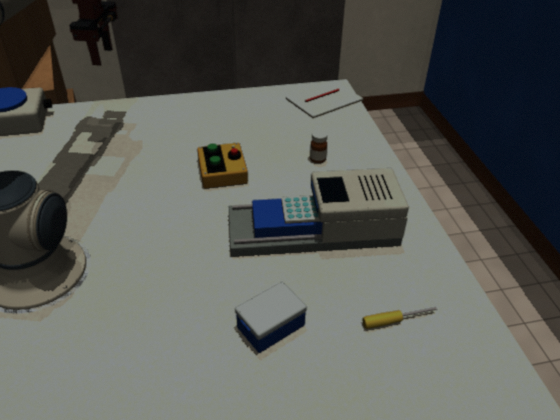

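The scene view shows the sealer around (300,250) with the blue carrier at (275,200), facing the robot. The pod is at (342,165), the tip box at (175,240), the jar at (410,212) and the screwdriver at (203,330). The side view agrees. The network points for the carrier front and stop key are partly false, so I'll go nearer with the wrist camera.

```bash
python3 -m inch '{"delta_pos":[[-42,-26,-4],[-42,-26,-4],[-42,-26,-4],[-42,-26,-4],[-42,-26,-4],[-42,-26,-4],[-42,-26,-4],[-42,-28,-4],[0,0,0],[0,0,0],[0,0,0]],"twist":[[0,0,0],[0,0,0],[0,0,0],[0,0,0],[0,0,0],[0,0,0],[0,0,0],[0,0,0],[0,0,-8],[0,0,-8],[0,0,0]],"fingers":[1,1,1,1,1,1,1,1,1,1,1]}'
cat > b.py <<'E'
from h import *
import sys
np.set_printoptions(precision=4,suppress=True)
s=read_state();print(s["time"],s["tool_pos"],s["tool_rot"])
m=camera_model("wrist");print(-np.array(m["R"]).T@np.array(m["t"]))
im=snapshot("wrist");cv2.imwrite(f"pics/{sys.argv[1]}.png",im[:,:,::-1])
Z=dict(sealer=0,carrier_front=.047,pod=0,key_left_top=.067,key_right_top=.067,stop_key_top=.067)
for n in sys.argv[2:]:
    for q in pinpoint(n,"wrist")[:2]: print(n,round(q["conf"],2),np.array(q["pixel"]),ray("wrist",q["pixel"],Z[n]))
E
python3 b.py w1 pod key_left_top key_right_top stop_key_top carrier_front
```

```text
time: 2.1
tool_pos: [0.4306, 0.282, 0.2547]
tool_rot: [[-1.0, 0.001, 0.0], [0.001, 1.0, 0.0], [-0.0, 0.0, -1.0]]
ft_force: [-0.6, -0.8, 0.2]
width: 1.002
grasp_force: 0.0
2.1 [0.4306 0.282  0.2547] [[-1.      0.0006  0.0001]
 [ 0.0006  1.      0.    ]
 [-0.0001  0.     -1.    ]]
[0.3472 0.2818 0.4159]
pod 0.76 [286.1 189.2] [0.4502 0.2865 0.    ]
key_left_top 0.63 [311.2 183.2] [0.4267 0.3136 0.067 ]
key_right_top 0.82 [262.9 186.5] [0.4302 0.2606 0.067 ]
stop_key_top 0.58 [284.3 231.8] [0.4836 0.2842 0.067 ]
stop_key_top 0.22 [289.7 357.8] [0.6615 0.2913 0.067 ]
carrier_front 0.68 [ 70.5 231.5] [0.4908 0.0245 0.047 ]
```

View pics/w1.png

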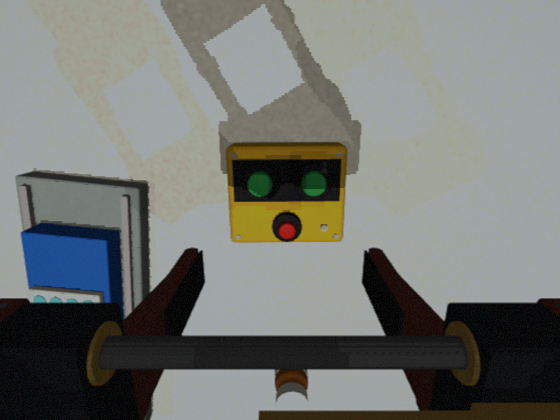

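The wrist view shows the pod square-on, with keys at (260,184) and (314,184) and the red key at (287,230). The deck front edge runs (18,175)–(148,182) and the carrier's front top edge is near (70,230). I'll refine the keys and carrier edge by colour.

```bash
cat > c.py <<'E'
from h import *
np.set_printoptions(precision=4,suppress=True)
im=cv2.imread("pics/w1.png");hsv=cv2.cvtColor(im,cv2.COLOR_BGR2HSV)
def blobs(lo,hi,a=60):
    k=cv2.inRange(hsv,lo,hi);n,l,st,c=cv2.connectedComponentsWithStats(k)
    return [(st[i],c[i],l==i) for i in range(1,n) if st[i][4]>a]
for st,c,_ in blobs((45,80,50),(85,255,255)): print("green",st,c,ray("wrist",c,.067))
for st,c,_ in blobs((0,180,170),(8,255,255)): print("red",st,c,ray("wrist",c,.067))
for st,c,m in blobs((105,150,40),(128,255,255),1000):
    print("blue",st)
    P=np.array([ray("wrist",(x,np.where(m[:,x])[0].min()),.030) for x in range(st[0]+12,st[0]+st[2]-25,8)])
    T=P.copy();print("front bottom edge@30",T[[0,-1]],np.polyfit(T[:,1],T[:,0],1))
for p,z in [((18,175),.03),((148,182),.03),((150,300),.03),((35,182),.038),((123,196),.038),((128,196),.038),((126,300),.038)]: print(p,ray("wrist",p,z))
E
python3 c.py; python3 -c "
import cv2
a=cv2.imread('pics/w1.png')[160:320,0:360];cv2.imwrite('pics/w1c.png',cv2.resize(a,None,fx=2.2,fy=2.2,interpolation=2))"
```

```text
green [248 173  23  24 444] [258.9459 184.5563] [0.428  0.2564 0.067 ]
green [303 173  23  24 417] [314.494  184.3741] [0.4279 0.3173 0.067 ]
blue [  21  224  102   93 6122]
front bottom edge@30 [[ 0.49   -0.0333  0.03  ]
 [ 0.4941  0.0469  0.03  ]] [0.0705 0.4897]
(18, 175) [ 0.4246 -0.036   0.03  ]
(148, 182) [0.4333 0.1193 0.03  ]
(150, 300) [0.5978 0.1011 0.03  ]
(35, 182) [ 0.4314 -0.0114  0.038 ]
(123, 196) [0.4487 0.0904 0.038 ]
(128, 196) [0.4487 0.0964 0.038 ]
(126, 300) [0.5926 0.0728 0.038 ]
```

View pics/w1c.png

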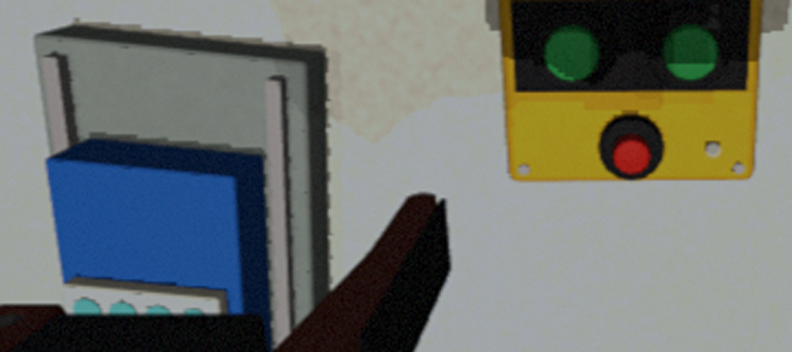

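```bash
python3 - <<'E'
from h import *
np.set_printoptions(precision=4,suppress=True)
f=lambda p,z:ray("wrist",p,z)
a,b=f((17,176),.03),f((139,188),.03);print("front edge",a,b,np.linalg.norm(a-b),np.degrees(np.arctan2(b[0]-a[0],b[1]-a[1])))
for p,q in [((121,195.5),(125,319)),((130,195.5),(133,319))]:
    a,b=f(p,.038),f(q,.038);print("rail",a,b,np.degrees(np.arctan2(b[1]-a[1],b[0]-a[0])))
a,b=f((22,232),.064),f((108,240.5),.064);print("carrier top",a,b,np.linalg.norm(a-b),np.degrees(np.arctan2(b[0]-a[0],b[1]-a[1])))
for st in [(0.67,0)]: 
  r=pinpoint("sealer","wrist");print(r[:1] and (r[0]["conf"],f(r[0]["pixel"],0)))
E
```

```text
front edge [ 0.4258 -0.0375  0.03  ] [0.4408 0.1074 0.03  ] 0.14566028776478848 5.905756516520917
rail [0.4481 0.0881 0.038 ] [0.6224 0.067  0.038 ] -6.911614483819461
rail [0.4481 0.0989 0.038 ] [0.6224 0.0779 0.038 ] -6.878017794237688
carrier top [ 0.4848 -0.02    0.064 ] [0.4955 0.078  0.064 ] 0.09856678758632025 6.269930437205812
[]
```

```bash
python3 -m inch '{"delta_pos":[[-2,-35,15],[-3,-35,15],[-3,-35,15],[-3,-36,15],[-3,-36,15],[-3,-36,15],[-3,-36,15],[0,0,0],[0,0,0],[0,0,25],[0,0,30],[0,0,30],[0,0,20],[0,0,0],[0,0,0]],"twist":[[0,0,0],[0,0,0],[0,0,0],[0,0,0],[0,0,0],[0,0,0],[0,0,0],[0,0,6.3],[0,0,0],[0,0,0],[0,0,0],[0,0,0],[0,0,0],[0,0,0],[0,0,0]],"fingers":[-1,-1,-1,-1,-1,-1,-1,-1,-1,-1,-1,-1,-1,-1,-1]}'
python3 b.py w2 carrier_front; python3 -c "
from h import *
a=snapshot('side');cv2.imwrite('pics/s2.png',cv2.resize(a[100:290,150:430,::-1],None,fx=2.5,fy=2.5))"
```

```text
time: 3.95
tool_pos: [0.4503, 0.0342, 0.0454]
tool_rot: [[-0.994, 0.108, 0.0], [0.108, 0.994, 0.0], [-0.0, 0.0, -1.0]]
ft_force: [-0.2, 0.3, 0.7]
width: 0.005
grasp_force: 0.0
3.95 [0.4503 0.0342 0.0454] [[-0.9942  0.108   0.0005]
 [ 0.108   0.9942  0.0001]
 [-0.0005  0.0001 -1.    ]]
[0.3673 0.0429 0.2067]
carrier_front 0.58 [274.3 326.7] [0.4899 0.0245 0.047 ]
```

View pics/s2.png

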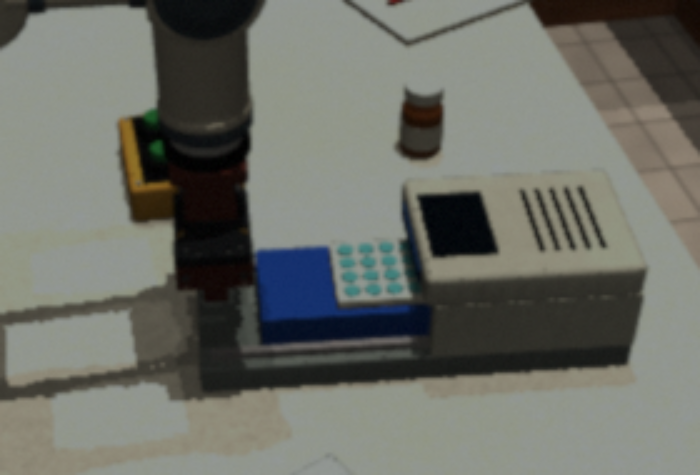

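The side crop shows the shut fingers standing on the deck in front of the blue carrier face (260,290), with free space between them. Now I'll push, slower at the end, and watch the force.

```bash
python3 -m inch '{"delta_pos":[[-12,0,0],[-8,0,0],[-6,0,0],[-6,0,0],[-8,0,0],[-8,0,0],[-8,0,0],[-8,0,0],[-8,0,0],[-8,0,0],[-6,0,0],[-4,0,0],[-3,0,0],[0,0,0],[0,0,0]],"twist":[[0,0,0],[0,0,0],[0,0,0],[0,0,0],[0,0,0],[0,0,0],[0,0,0],[0,0,0],[0,0,0],[0,0,0],[0,0,0],[0,0,0],[0,0,0],[0,0,0],[0,0,0]],"fingers":[-1,-1,-1,-1,-1,-1,-1,-1,-1,-1,-1,-1,-1,-1,-1]}'
```

```text
time: 5.6
tool_pos: [0.5427, 0.0231, 0.0445]
tool_rot: [[-0.994, 0.11, 0.001], [0.11, 0.994, -0.0], [-0.001, -0.0, -1.0]]
ft_force: [-0.2, 0.9, -0.2]
width: 0.003
grasp_force: 0.0
```

```bash
python3 -m inch '{"delta_pos":[[-2,0,0],[-2,0,0],[-2,0,0]],"twist":[[0,0,0],[0,0,0],[0,0,0]],"fingers":[-1,-1,-1]}'|grep -E "pos|force"; python3 -m inch '{"delta_pos":[[-2,0,0],[-2,0,0]],"twist":[[0,0,0],[0,0,0]],"fingers":[-1,-1]}'|grep -E "pos|force"
```

```text
tool_pos: [0.5484, 0.0225, 0.0446]
ft_force: [-1.9, -0.4, 0.6]
grasp_force: 1.1
tool_pos: [0.5512, 0.0222, 0.0445]
ft_force: [-13.3, 0.5, 7.1]
grasp_force: 6.9
```

```bash
python3 -m inch '{"delta_pos":[[-1,0,0],[-1,0,0],[0,0,0]],"twist":[[0,0,0],[0,0,0],[0,0,0]],"fingers":[-1,-1,-1]}'|grep -E "pos|force"; python3 -m inch '{"delta_pos":[[10,0,0],[20,0,0],[20,0,0],[0,0,-35],[0,0,-40],[0,0,-30],[0,0,0]],"twist":[[0,0,0],[0,0,0],[0,0,0],[0,0,0],[0,0,0],[0,0,0],[0,0,0]],"fingers":[-1,-1,-1,-1,-1,-1,-1]}'; python3 b.py w3 carrier_front
```

```text
tool_pos: [0.5511, 0.0222, 0.0446]
ft_force: [-17.6, 0.8, 9.4]
grasp_force: 8.7
time: 7.1
tool_pos: [0.5074, 0.0275, 0.1555]
tool_rot: [[-0.994, 0.11, 0.011], [0.11, 0.994, -0.0], [-0.011, 0.001, -1.0]]
ft_force: [-0.2, -0.8, -0.3]
width: 0.009
grasp_force: 0.0
7.1 [0.5074 0.0275 0.1555] [[-0.9938  0.1103  0.0109]
 [ 0.1103  0.9939 -0.0001]
 [-0.0108  0.0011 -0.9999]]
[0.4228 0.0365 0.3159]
```

View pics/w3.png

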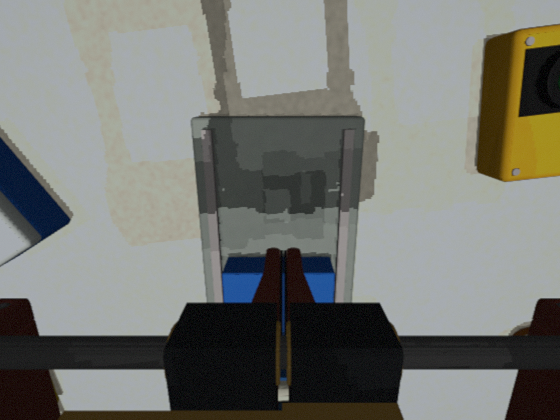

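The wrist view shows the carrier's front edge at rows 255–272 and the deck's front edge at row 117. I'll check that the distance is 130 mm.

```bash
python3 - <<'E'
from h import *
im=cv2.imread("pics/w3.png");h=cv2.cvtColor(im,cv2.COLOR_BGR2HSV);k=cv2.inRange(h,(105,120,30),(130,255,255))
r=[np.where(k[200:300,x])[0].min()+200 for x in (235,250,310,325)];print(r)
a=ray("wrist",(280,np.mean(r)),.03);b=ray("wrist",(278,118),.03);print(a,b,np.linalg.norm(a-b));s=read_state();print(s["tool_rot"],s["tool_pos"])
E
```

```text
[np.int64(257), np.int64(257), np.int64(257), np.int64(257)]
[0.55822945 0.01877696 0.03      ] [0.4314119  0.03147474 0.03      ] 0.12745165470790615
[[-9.93897383e-01  1.10270361e-01  2.90497662e-03]
 [ 1.10270832e-01  9.93901576e-01  1.92741478e-06]
 [-2.88704831e-03  3.22249841e-04 -9.99995781e-01]] [0.50548411 0.02750043 0.15034441]
```

Carrier is in: it held against 17 N and its position is as expected. Next I'll go above the keys with the fingers open to 46.5 mm, so the tip centres are 60 mm apart.

```bash
python3 -m inch '{"delta_pos":[[0,0,0],[9,32,0],[9,32,0],[9,32,0],[9,32,0],[10,33,0],[10,33,0],[10,33,0],[10,32,0],[0,0,0],[0,0,0]],"twist":[[0,0,-6.3],[0,0,0],[0,0,0],[0,0,0],[0,0,0],[0,0,0],[0,0,0],[0,0,0],[0,0,0],[0,0,0],[0,0,0]],"fingers":[0.057,0.057,0.057,0.057,0.057,0.057,0.057,0.057,0.057,0.057,0.057]}'; python3 b.py w4 key_left_top key_right_top stop_key_top pod
```

```text
time: 8.3
tool_pos: [0.4282, 0.2865, 0.1477]
tool_rot: [[-1.0, -0.001, -0.002], [-0.001, 1.0, -0.002], [0.002, -0.002, -1.0]]
ft_force: [-0.1, 0.8, 0.0]
width: 0.53
grasp_force: 0.0
8.3 [0.4282 0.2865 0.1477] [[-1.     -0.0012 -0.0021]
 [-0.0012  1.     -0.0018]
 [ 0.0021 -0.0018 -1.    ]]
[0.3451 0.2864 0.3092]
key_left_top 0.76 [318.3 219.7] [0.4306 0.3132 0.067 ]
key_right_top 0.97 [246.4 218.1] [0.4295 0.2563 0.067 ]
stop_key_top 0.95 [281.7 281.2] [0.4861 0.284  0.067 ]
pod 0.58 [279.7 214.8] [0.4496 0.282  0.    ]
```

View pics/w4.png

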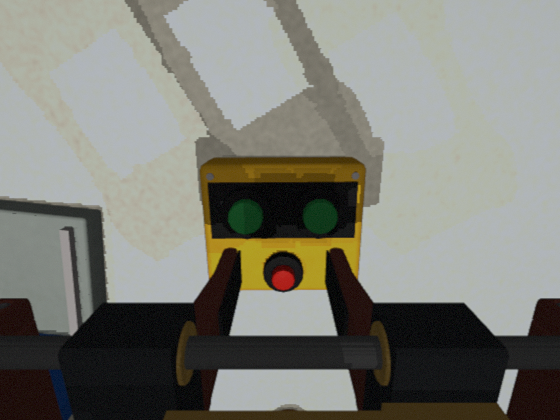

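```bash
python3 - <<'E'
from h import *
np.set_printoptions(precision=4,suppress=True)
h=cv2.cvtColor(cv2.imread("pics/w4.png"),cv2.COLOR_BGR2HSV);k=cv2.inRange(h,(45,80,40),(85,255,255))
n,l,st,c=cv2.connectedComponentsWithStats(k)
for i in range(1,n):
    if st[i][4]>100: print(st[i],c[i],ray("wrist",c[i],.067))
s=read_state();print(s["time"],s["tool_pos"],s["tool_rot"])
E
```

```text
[303 199  35  35 921] [319.76   216.1694] [0.4284 0.3144 0.067 ]
[228 200  35  34 933] [244.7631 216.5166] [0.4286 0.2551 0.067 ]
8.55 [0.4293 0.2855 0.1493] [[-1.      0.0022 -0.0001]
 [ 0.0022  1.     -0.0003]
 [ 0.0001 -0.0003 -1.    ]]
```

Keys at (245,216) and (320,216) give a centre of (0.4285, 0.285), which is right under the TCP. I'll go down to just above them, then press.

```bash
python3 -m inch '{"delta_pos":[[0,0,25],[0,0,25],[0,0,15],[0,0,10],[0,0,0],[0,0,0]],"twist":[[0,0,0],[0,0,0],[0,0,0],[0,0,0],[0,0,0],[0,0,0]],"fingers":[0.057,0.057,0.057,0.057,0.057,0.057]}'; python3 -c "
from h import *
a=snapshot('wrist');cv2.imwrite('pics/w5.png',cv2.resize(a[180:400,150:420,::-1],None,fx=2.5,fy=2.5))"
```

```text
time: 9.15
tool_pos: [0.4293, 0.2866, 0.0754]
tool_rot: [[-1.0, 0.001, 0.001], [0.001, 1.0, 0.0], [-0.001, 0.0, -1.0]]
ft_force: [-1.0, -0.3, 0.5]
width: 0.529
grasp_force: 0.0
```

View pics/w5.png

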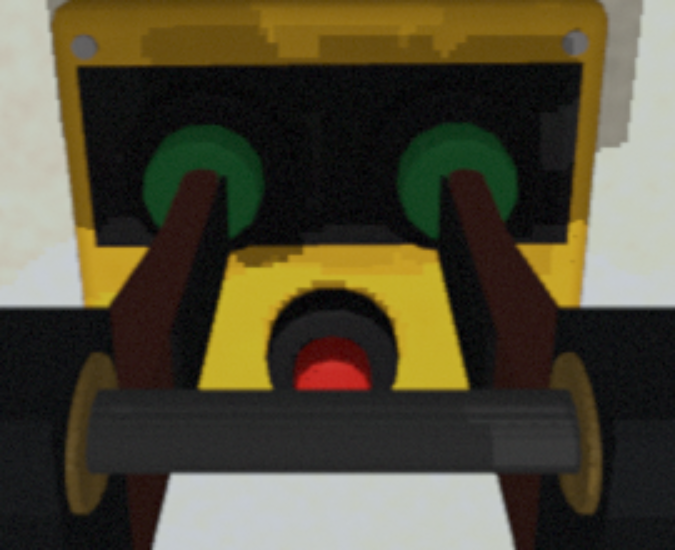

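The crop shows each fingertip above its green key, at (205,180) and (465,180), with the red key clear. Pressing.

```bash
python3 -m inch '{"delta_pos":[[0,0,5],[0,0,4],[0,0,4],[0,0,3],[0,0,1],[0,0,0],[0,0,0]],"twist":[[0,0,0],[0,0,0],[0,0,0],[0,0,0],[0,0,0],[0,0,0],[0,0,0]],"fingers":[0.057,0.057,0.057,0.057,0.057,0.057,0.057]}'
```

```text
time: 9.9
tool_pos: [0.4296, 0.2869, 0.0612]
tool_rot: [[-1.0, 0.0, 0.003], [0.0, 1.0, 0.001], [-0.003, 0.001, -1.0]]
ft_force: [-6.4, -4.2, 17.0]
width: 0.529
grasp_force: 8.5
```

```bash
python3 -m inch '{"delta_pos":[[0,0,1],[0,0,0],[0,0,0],[0,0,0],[0,0,0],[0,0,0],[0,0,0],[0,0,0],[0,0,0],[0,0,0],[0,0,0],[0,0,0],[0,0,0],[0,0,0],[0,0,0],[0,0,0],[0,0,0],[0,0,0]],"twist":[[0,0,0],[0,0,0],[0,0,0],[0,0,0],[0,0,0],[0,0,0],[0,0,0],[0,0,0],[0,0,0],[0,0,0],[0,0,0],[0,0,0],[0,0,0],[0,0,0],[0,0,0],[0,0,0],[0,0,0],[0,0,0]],"fingers":[0.057,0.057,0.057,0.057,0.057,0.057,0.057,0.057,0.057,0.057,0.057,0.057,0.057,0.057,0.057,0.057,0.057,0.057]}'; python3 -m inch '{"delta_pos":[[0,0,0],[0,0,0],[0,0,0],[0,0,0],[0,0,0],[0,0,0],[0,0,0],[0,0,0],[0,0,0],[0,0,0],[0,0,0],[0,0,0],[0,0,0],[0,0,0],[0,0,0],[0,0,0],[0,0,0],[0,0,0]],"twist":[[0,0,0],[0,0,0],[0,0,0],[0,0,0],[0,0,0],[0,0,0],[0,0,0],[0,0,0],[0,0,0],[0,0,0],[0,0,0],[0,0,0],[0,0,0],[0,0,0],[0,0,0],[0,0,0],[0,0,0],[0,0,0]],"fingers":[0.057,0.057,0.057,0.057,0.057,0.057,0.057,0.057,0.057,0.057,0.057,0.057,0.057,0.057,0.057,0.057,0.057,0.057]}'
python3 -c "
from h import *
a=snapshot('wrist');cv2.imwrite('pics/w6.png',cv2.resize(a[180:400,150:420,::-1],None,fx=2.5,fy=2.5))"
```

```text
time: 11.7
tool_pos: [0.4296, 0.2869, 0.0611]
tool_rot: [[-1.0, 0.0, 0.003], [0.0, 1.0, 0.002], [-0.003, 0.002, -1.0]]
ft_force: [-7.0, -3.8, 21.4]
width: 0.528
grasp_force: 10.7
time: 13.5
tool_pos: [0.4296, 0.2869, 0.0612]
tool_rot: [[-1.0, 0.0, 0.003], [0.0, 1.0, 0.002], [-0.003, 0.002, -1.0]]
ft_force: [-7.5, -4.8, 21.9]
width: 0.53
grasp_force: 10.7
```

View pics/w6.png

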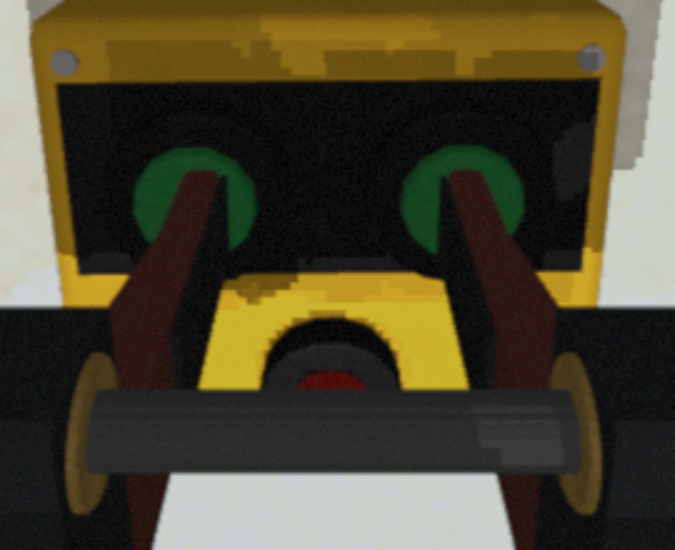

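Both keys are sunk equally at (195,195) and (462,195), held for more than 3.5 s with about 22 N in all. Now I'll release straight up and hand in.

```bash
python3 -m inch '{"delta_pos":[[0,0,-6],[0,0,-15],[0,0,-30],[0,0,-30],[0,0,-20],[0,0,0],[0,0,0],[0,0,0]],"twist":[[0,0,0],[0,0,0],[0,0,0],[0,0,0],[0,0,0],[0,0,0],[0,0,0],[0,0,0]],"fingers":[0.057,0.057,0.057,0.057,0.057,0.057,0.057,0.057]}' && python3 -c "
from rig import *
print(sign_off())"
```

```text
time: 14.35
tool_pos: [0.4283, 0.2862, 0.1556]
tool_rot: [[-1.0, 0.001, -0.003], [0.001, 1.0, -0.001], [0.003, -0.001, -1.0]]
ft_force: [-0.3, -0.2, 1.1]
width: 0.528
grasp_force: 0.0
the job is handed in; nothing more can be done
None
```

I pushed the carrier in to its stop, held both green keys fully down together for about 3.5 s, then released them. I handed the job in at 14.4 s, and the sign-off returned no verdict.

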